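# Swap two vials and unlatch the sampler cassette

## Task

The two vials in the docked cassette are in each other's wells: swap them so that the blue-capped vial stands fully home in the blue well and the orange-capped vial in the orange well, parking one in a free well of the aluminium rack meanwhile if you like. Then pinch the cassette's two yellow side catches together with the fingers, lift it with both vials straight up about 10 cm, and finish while still holding it there, level and still, by its pinched catches. Keep the vials upright and leave everything else on the bench where it is.

Things in the scene. Friction and masses are not known exactly. Their poses are not given: they have to be found in the camera images.
- cassette: Loose vial cassette latched in the dock, 154 mm long along its y, 46 mm wide (x), 0.2 to 0.4 kg. Origin: centre of its underside, 8 mm above the bench when docked; z up. Blue end block (26 mm high, centre y = +52 mm) and orange one (y = -52 mm), a vial well in each. Between them a white column, 28 (x) by 26 (y) mm, 80 mm high, with a yellow catch plate on its +x and -x sides.
- pinch (a point): On the cassette's centre line, midway between the two catches at the height to pinch them: 64 mm above the cassette's underside. Axes as the cassette's: pinch along its x. The catches' outer faces are 58 mm apart when free, 44 mm when fully pinched; pinched so, the cassette is carried by them.
- catch_a (a joint): Travel (m) of the yellow catch on the cassette's +x side: an upright plate 26 mm wide (y), from 4 to 78 mm above the underside. 0 = sprung out, tooth at its foot hooked under the dock's lip (cassette cannot be lifted); clear of the lip beyond 0.004; 0.007 = fully in, at its stop. Spring 1.5 N at 0 to 5 N fully in.
- catch_b (a joint): The same for the catch on the cassette's -x side.
- seat_blue (a point): Where the centre of a vial is when it stands fully home in the cassette's blue well (round, 33 mm wide, 20 mm deep; its mouth is 14 mm and its floor 34 mm below this point).
- seat_orange (a point): The same for the cassette's orange well.
- vial_blue_mid (a point): Centre (half-way up) of the loose clear vial with the blue cap: upright cylinder, 28 mm diameter, 68 mm tall, about 45 g; the cap is its top 18 mm. It starts in the orange well.
- vial_orange_mid (a point): Centre (half-way up) of the loose clear vial with the orange cap, same size. It starts in the blue well.
- rack: Fixed aluminium parking rack on the bench, 60 x 166 x 26 mm, origin at the centre of its underside, long along its y. Three wells like the cassette's (33 mm wide, 20 mm deep, floor 6 mm above the bench) at y = -54, 0 and +54 mm; the one at -54 holds a white-capped vial, the other two are free.
- park (a point): Centre of the floor of the rack's free end well (y = +54 mm), 6 mm above the bench; a vial standing there has its centre 34 mm above this point.
- dock: Fixed slate-grey latching dock under the cassette, 82 x 176 mm, base 8 mm thick, origin at the centre of its underside, same yaw as the cassette. Steel lips at both sides of the cassette's middle reach 28 mm above the bench; low guides (18 mm above the bench) leave the cassette 2 to 3 mm of play.
- vial_white_mid (a point): Centre of the amber vial with a white cap in the rack, 28 mm diameter, 68 mm tall: to be left alone.
- amber_bottle: Bystander: amber bottle with a yellow cap, 70 mm diameter, 145 mm tall; origin at the centre of its underside.
- clear_bottle: Bystander: clear glass bottle with a blue cap, 70 mm diameter, 145 mm tall; origin at the centre of its underside.
- beaker: Bystander: open glass beaker, 68 mm diameter, 90 mm tall; origin at the centre of its underside.
- tip_box: Bystander: blue pipette-tip box with a clear lid, 85 x 120 x 70 mm; origin at the centre of its underside.
- wrench: Bystander: steel fitting wrench lying flat, 150 mm long; origin at the middle of its underside.
There are look-alikes about, which are no part of the job. What is shaped like the part that bears vial_blue_mid but black, green or turquoise is not meant.

How it is judged:
By the outcome, as a careful person would: the job done as asked, in the order asked, and still so for the second after the job is handed in, while the arm keeps its last pose, push and grip.
It also fails if it takes over 72 s, if anything falls off the work surface, if the arm or the gripper's body presses on something with over 40 N, if the wrist force passes 120 N, or if a joint passes its speed limit or range.

## Robot

A 6-joint arm with a two-finger parallel gripper is mounted at the origin on the work surface. World frame = base frame: x ahead of the robot, y to its left, z up, the work surface at z = 0. Lengths are in m, angles in rad, forces in N, time in s.
With the tool pointing down it reaches from about 0.325 to 0.9 m from the base axis. Payload 6.1 kg.
Tool frame: the origin (TCP) lies midway between the tips of the shut fingers; the grasp point (between the pads) lies 19 mm behind it; z points along the fingers, y is the direction in which the jaws open and shut (so a half turn about z gives the same grasp; the last joint's range is limited). The gripper opens to 87 mm and grips with 3 to 60 N. Pads are 19 mm wide; open, the fingers measure 117 mm over their backs; the gripper's body (75 mm by 190 mm) begins 51 mm behind the grasp point.
Start: joints at [-1.372, 0.22, 1.526, -0, 1.395, -0.126], TCP at [0.199, -0.592, 0.223] pointing down, gripper open.
Joint ranges: [-2.98, 2.98], [-0.91, 2.08], [0.09, 2.57], [-1.24, 4.39], [0.2, 2.65], [-2.68, 2.68]. Speed limits (rad/s): [2.57, 2.57, 3.01, 3.14, 3.14, 3.14].

## Interface

Orientations are given as a unit quaternion [x, y, z, w].
In Python, from workcell import r gives the robot as it stands.
- The arm moves only by the tool play_rows, never from a script. Its arguments are lists of equal length, an entry for each row: "dp": the shift along the tool's x, y, z in m, a list of three; "dr": the turn, a rotation vector about the tool's x, y, z in degrees, a list of three; "hand": the opening, from 0 (shut) to 1 (fully open). In form: {"dp": [[tx, ty, tz], ...], "dr": [[ax, ay, az], ...], "hand": [hand, ...]}. A call has exactly 5 rows; each row is the pose to reach, as a shift and turn from the pose commanded when the call began, along the tool's axes at that moment; what a row does not reach only later rows make up. A row lasts 1/10 s, in which the tool goes at most 50 mm and 8.59 degrees, less where a joint would pass 70% of its speed; a pose out of reach is approached as far as the arm can. A call with a gripper value outside its range is refused whole. The fingers move at their own pace and stop on an object; "newtons" is the grip in N (left out, the last holds). Time passes only in rows, so rows that repeat a pose let the fingers close, or fill a call up. It gives the time, the measured TCP pose, the force and the opening at its end, in the units of the state.
- r.read_state(): the state, without advancing time (a new reading comes with each control period).
- r.snapshot(name): name is "scene" or "top" or "wrist"; returns a dict with "frame" (480x640x3 uint8, red, green, blue), "vertical_fov" (degrees; the focal length in pixels is half the picture's height over the tangent of half this angle, whatever the lens; pixels are square), "cx", "cy" (the principal point, pixels), "R" (3x3) and "t" (3): a world point X has camera coordinates R X + t; the wrist camera has in their place "tool_from_camera" (4x4, takes a point from camera to tool coordinates, whose origin is the TCP and whose axes are the flange's). Camera axes: x right, y down, z forward; pixel columns grow to the right and rows downward; lengths in m; the calibration is good to about 2 mm. The wrist camera is an equidistant fisheye: a pixel r from the principal point sees the ray r / f radians off the axis. A picture is of the moment at which its call begins: read the wrist's pose just before it. There is no depth.
- r.close_job(): hands the job in, once; it reports no verdict.
Trained networks look in the newest picture that a camera, given by its name, has taken for a name from the list of things; names that differ only in an ending like _2 or _b are one class to them, and where a whole thing is asked for, a point or a joint stands for the part that bears it (a point fixed in the world has none). Each returns a list of dicts, best first, with "confidence" (0 to 1); they miss things now and then, are a little off and sometimes report something else, mostly with a low value. They report only what shows in the picture. A call takes as long as a camera call. They do not tell look-alikes from the thing itself.
- r.masks_of(camera, target): "pixels" (480x640 bool, what is visible of it) and "centre" ([column, row] in pixels, amid what is visible of it).
- r.spot_point(camera, target): "centre" ([column, row] in pixels: a listed point, or the origin of a listed thing).
The state is a dict: "clock": time; "joints": joint angles; "qvel": joint speeds; "tau": joint torques, N m; "position": TCP position; "orientation": TCP orientation; "contact_force": force on the tool from outside, world axes, zero at the start; "moment": the same for the moment, N m; "width": finger opening in m.
Only numpy, scipy, OpenCV 4.12 (cv2) and the standard library are available. Lean on these libraries where they do the work, as an engineer would, in place of code of your own. Each camera call takes 0.05 s, during which the arm holds its last target. There are 200 camera calls.

## Working session

There is one attempt and no reset: what is moved stays moved. The work goes in short steps, Python scripts to look and compute and a tool call to move; the robot and the scene stay as the last step left them, time stands still between calls to the robot, and variables do not carry over. Pictures are saved under pics/ and viewed, about 8 in all and at most 12, crops included, and the job is handed in when it is done.

Besides the shell and the picture viewer there is one more tool, called after "Request:" by a JSON object that holds its "op" and its "data". play_rows: Moves the arm, as the interface text tells. Its arguments: {"type":"object","properties":{"dp":{"type":"array"},"dr":{"type":"array"},"hand":{"type":"array"},"newtons":{"type":"number"}},"required":["dp","dr","hand"]}

```bash
mkdir -p pics; ls; cat > h.py <<'E'
import numpy as np, cv2, json
from scipy.spatial.transform import Rotation as Ro
from workcell import r
def snap(n,name=None):
    s=r.read_state(); d=r.snapshot(n); d['s']=s
    if name: cv2.imwrite('pics/'+name+'.png',d['frame'][:,:,::-1])
    return d
def ray(d,px):
    f=240/np.tan(np.radians(d['vertical_fov'])/2)
    u=np.array([px[0]-d['cx'],px[1]-d['cy']])/f
    if 'R' in d and d['R'] is not None:
        R=np.array(d['R']);t=np.array(d['t']); v=R.T@np.array([u[0],u[1],1]); return -R.T@t, v/np.linalg.norm(v)
    T=np.array(d['tool_from_camera']); th=np.linalg.norm(u); 
    c=np.array([*(u/max(th,1e-9)*np.sin(th)),np.cos(th)])
    W=Ro.from_quat(d['s']['orientation']).as_matrix()
    return W@T[:3,3]+np.array(d['s']['position']), W@(T[:3,:3]@c)
def atz(d,px,z):
    o,v=ray(d,px); return o+v*(z-o[2])/v[2]
def tri(obs):
    A=np.zeros((3,3));b=np.zeros(3)
    for o,v in obs:
        P=np.eye(3)-np.outer(v,v);A+=P;b+=P@o
    x=np.linalg.solve(A,b); return x,[np.linalg.norm((np.eye(3)-np.outer(v,v))@(x-o)) for o,v in obs]
E
python3 - <<'E'
from h import *
D={n:snap(n,n+'0') for n in('scene','top')}
print({k:v.shape if hasattr(v,'shape') else v for k,v in D['top'].items() if k not in('frame','s')}); print(r.read_state())
for t in ['cassette','pinch','seat_blue','seat_orange','vial_blue_mid','vial_orange_mid','vial_white_mid','rack','park','dock','amber_bottle','clear_bottle','beaker','tip_box']:
    ob={}
    for n in D:
        ob[n]=r.spot_point(n,t)[:4]
        print(t,n,[(round(q['confidence'],2),np.round(q['centre']).tolist()) for q in ob[n]])
    if all(ob.values()):
        x,e=tri([ray(D[n],ob[n][0]['centre']) for n in D]);print('   ',x.round(4),np.round(e,4))
cv2.imwrite('pics/both.png',cv2.resize(np.vstack([D['scene']['frame'],D['top']['frame']])[:,:,::-1],None,fx=.62,fy=.62,interpolation=cv2.INTER_AREA))
E
```

```text
pics
{'vertical_fov': 44.80542422570335, 'cx': 312.5022634951036, 'cy': 245.42456565180407, 'R': (3, 3), 't': (3,)}
{'clock': 0.1, 'joints': array([-1.37209910e+00,  2.21136070e-01,  1.52751826e+00,  4.92250485e-05,
        1.39471644e+00, -1.26086656e-01]), 'qvel': array([ 0.00013116, -0.00273075, -0.00337033,  0.0011089 ,  0.00077156,
        0.001139  ]), 'tau': array([ 1.54637863e-03, -4.95944810e+01, -3.88520300e+01,  7.01715890e-02,
        5.15030266e-02, -4.95643462e-05]), 'position': array([ 0.19934638, -0.59175313,  0.22154219]), 'orientation': array([ 9.86843690e-01,  1.61674796e-01, -8.05828012e-06, -8.89352213e-04]), 'contact_force': array([ 0.35354459,  0.48761922, -0.1160539 ]), 'moment': array([ 0.00904448, -0.01130028,  0.01693752]), 'width': 0.08691323979045985}
cassette scene [(0.81, [379.0, 200.0]), (0.7, [386.0, 182.0])]
cassette top [(0.77, [238.0, 284.0])]
    [0.484  0.1853 0.0125] [0.0018 0.0018]
pinch scene [(0.94, [383.0, 182.0])]
pinch top [(0.61, [236.0, 280.0])]
    [0.4853 0.184  0.0774] [0.0006 0.0006]
seat_blue scene [(0.61, [406.0, 195.0])]
seat_blue
[... 994 characters left out ...]
0.0023]
dock scene [(0.64, [380.0, 199.0])]
dock top []
amber_bottle scene [(0.74, [296.0, 385.0])]
amber_bottle top [(0.74, [375.0, 176.0]), (0.17, [236.0, 284.0])]
    [ 0.7698 -0.1707  0.0038] [0.0028 0.0028]
clear_bottle scene [(0.55, [416.0, 328.0])]
clear_bottle top [(0.76, [277.0, 175.0])]
    [ 0.7797  0.0904 -0.0118] [0.0021 0.0021]
beaker scene [(0.79, [432.0, 160.0]), (0.54, [297.0, 382.0]), (0.3, [385.0, 179.0])]
beaker top [(0.61, [163.0, 307.0])]
    [ 0.4288  0.3796 -0.003 ] [0.0001 0.0001]
tip_box scene [(0.89, [489.0, 234.0]), (0.71, [384.0, 183.0]), (0.7, [383.0, 200.0])]
tip_box top [(0.96, [174.0, 210.0]), (0.32, [351.0, 277.0])]
    [0.6784 0.3556 0.0052] [0.0043 0.0043]
```

View pics/both.png

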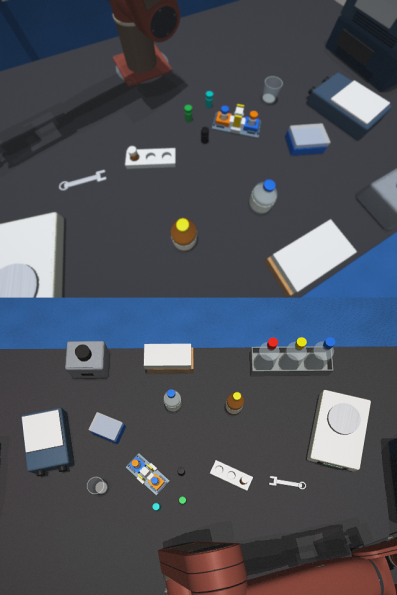

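The scene view shows the cassette around (385,185). The orange block carries the blue-capped vial and the blue block the orange-capped one. The turquoise, green and black look-alikes stand nearby, and the rack's white vial is at its far end. Next I move over the cassette, turning the jaws along its x.

Request:
{"op": "play_rows", "data": {"dp": [[0.03,-0.038,0],[0.06,-0.076,-0.003],[0.09,-0.114,-0.005],[0.12,-0.152,-0.007],[0.15,-0.19,-0.009]], "dr": [[0,0,-6],[0,0,-12],[0,0,-18],[0,0,-24],[0,0,-27.4]], "hand": [1,1,1,1,1]}}

```text
clock: 2.0
position: [0.2813, -0.3626, 0.2316]
orientation: [0.92, 0.392, 0.0, 0.0]
contact_force: [1.0, 1.0, 0.5]
width: 0.0868
```

Request:
{"op": "play_rows", "data": {"dp": [[0.045,-0.02,0],[0.09,-0.04,-0.003],[0.135,-0.06,-0.005],[0.18,-0.08,-0.007],[0.225,-0.1,-0.009]], "dr": [[0,0,0],[0,0,0],[0,0,0],[0,0,0],[0,0,0]], "hand": [1,1,1,1,1]}}

```text
clock: 2.5
position: [0.3656, -0.1313, 0.2411]
orientation: [0.921, 0.391, 0.001, 0.001]
contact_force: [1.2, 0.3, -0.5]
width: 0.0869
```

Request:
{"op": "play_rows", "data": {"dp": [[0.045,-0.02,0],[0.09,-0.04,-0.003],[0.135,-0.06,-0.005],[0.18,-0.08,-0.007],[0.225,-0.1,-0.009]], "dr": [[0,0,0],[0,0,0],[0,0,0],[0,0,0],[0,0,0]], "hand": [1,1,1,1,1]}}

```text
clock: 3.0
position: [0.45, 0.1005, 0.2501]
orientation: [0.92, 0.391, 0.001, 0.0]
contact_force: [1.4, -0.7, -0.4]
width: 0.0868
```

```bash
cat >> h.py <<'E'
def go(p,yaw=None,s=None):
    "tool-axis shift/turn to TCP p (world), tool y at yaw deg (mod 180), pointing down"
    s=s or r.read_state(); W=Ro.from_quat(s['orientation'])
    dp=W.inv().apply(np.array(p)-s['position'])
    y=W.as_matrix()[:,1]; cur=np.degrees(np.arctan2(y[1],y[0]))
    if yaw is None: yaw=cur
    d=(yaw-cur+90)%180-90; a=np.radians(cur+d)
    yy=np.array([np.cos(a),np.sin(a),0]);z=np.array([0,0,-1.]);T=np.c_[np.cross(yy,z),yy,z]
    dr=np.degrees((W.inv()*Ro.from_matrix(T)).as_rotvec())
    print('dp',dp.round(4).tolist(),'dr',dr.round(2).tolist(),'|',s['position'].round(4),'yaw',round(cur,2),'w',round(s['width'],4),'t',round(s['clock'],2),'F',s['contact_force'].round(1))
def look(targets,cam='wrist',name=None,zs={}):
    d=snap(cam,name); out={}
    for t in targets:
        q=r.spot_point(cam,t)[:3]
        print(t,[(round(k['confidence'],2),np.round(k['centre']).tolist(), atz(d,k['centre'],zs.get(t,.048)).round(4).tolist()) for k in q])
    return d
E
python3 - <<'E'
from h import *
d=look(['pinch','seat_blue','seat_orange','vial_blue_mid','vial_orange_mid'],name='w1',zs={'pinch':.072})
go([.485,.185,.25],-44)
s=snap('top')
for n,p in dict(black=(294,280),green=(290,326),turq=(253,337)).items(): print(n,atz(s,p,.06).round(3))
E
```

```text
pinch [(0.68, [286.0, 126.0], [0.49, 0.1867, 0.072]), (0.33, [614.0, 194.0], [0.724, -0.1095, 0.072])]
seat_blue [(0.6, [276.0, 80.0], [0.514, 0.2291, 0.048])]
seat_orange [(0.59, [285.0, 182.0], [0.4495, 0.15, 0.048]), (0.24, [282.0, 128.0], [0.4845, 0.1906, 0.048])]
vial_blue_mid [(0.92, [387.0, 223.0], [0.4941, 0.0497, 0.048]), (0.85, [307.0, 300.0], [0.3784, 0.0462, 0.048]), (0.8, [284.0, 182.0], [0.4494, 0.1509, 0.048])]
vial_orange_mid [(0.81, [280.0, 79.0], [0.5176, 0.2275, 0.048]), (0.74, [464.0, 302.0], [0.5006, -0.0797, 0.048]), (0.56, [523.0, 39.0], [0.7485, 0.0937, 0.048])]
dp [0.0877, -0.0351, -0.0007] dr [0.01, 0.04, -0.01] | [0.4493 0.0975 0.2494] yaw -44.01 w 0.0869 t 3.3 F [-0.8 -0.5 -0.1]
black [0.487 0.042 0.06 ]
green [0.375 0.051 0.06 ]
turq [0.349 0.141 0.06 ]
```

View pics/w1.png

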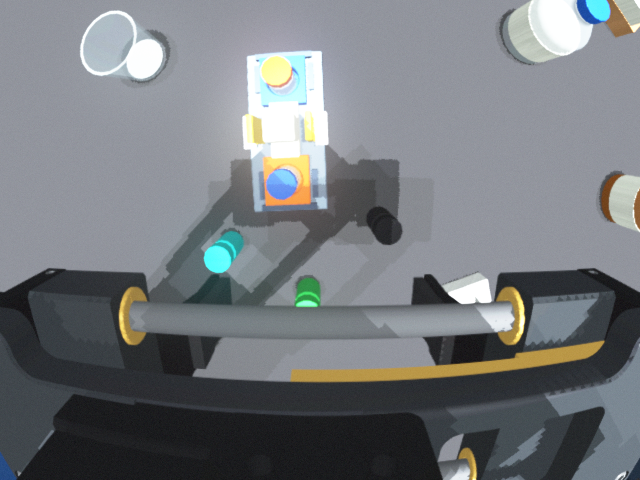

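The wrist picture shows the cassette at (285,130). The blue cap is at (283,184) in the orange block and the orange cap at (277,72) in the blue block. Turquoise (222,250), black (384,225) and green (307,290) stand clear. I'll go closer for a finer look.

Request:
{"op": "play_rows", "data": {"dp": [[0.001,-0.01,0.02],[0.002,-0.02,0.05],[0.003,-0.037,0.08],[0.003,-0.037,0.09],[0.003,-0.037,0.09]], "dr": [[0,0,0],[0,0,0],[0,0,0],[0,0,0],[0,0,0]], "hand": [1,1,1,1,1]}}

```text
clock: 3.85
position: [0.4241, 0.1248, 0.1583]
orientation: [0.921, 0.39, -0.001, -0.0]
contact_force: [-0.3, -0.2, 0.3]
width: 0.087
```

```bash
python3 - <<'E'
from h import *
d=look(['pinch','seat_blue','seat_orange','vial_blue_mid','vial_orange_mid'],name='w2',zs={'pinch':.072})
# colour caps: centroids at cap top z=.082
hsv=cv2.cvtColor(d['frame'],cv2.COLOR_RGB2HSV)
for t in ['vial_blue_mid','vial_orange_mid','cassette']:
    for m in r.masks_of('wrist',t)[:3]:
        print(t,round(m['confidence'],2),np.round(m['centre']),m['pixels'].sum())
go([.45,.151,.07])
E
```

```text
pinch [(0.93, [322.0, 117.0], [0.4876, 0.1883, 0.072])]
seat_blue [(0.46, [322.0, 114.0], [0.49, 0.191, 0.048])]
seat_orange [(0.65, [320.0, 116.0], [0.4878, 0.191, 0.048])]
vial_blue_mid [(0.8, [322.0, 190.0], [0.4512, 0.1506, 0.048]), (0.77, [239.0, 281.0], [0.3539, 0.1456, 0.048]), (0.61, [344.0, 339.0], [0.3789, 0.0495, 0.048])]
vial_orange_mid [(0.91, [313.0, 52.0], [0.5185, 0.2297, 0.048])]
vial_blue_mid 0.75 [345. 353.] 992
vial_blue_mid 0.73 [242. 274.] 1316
vial_blue_mid 0.71 [449. 247.] 1828
vial_orange_mid 0.79 [314.  47.] 1953
cassette 0.69 [321. 124.] 8853
dp [0.0348, 0.0001, 0.0902] dr [0.05, -0.05, 0.0] | [0.4256 0.1261 0.1602] yaw -44.0 w 0.0871 t 4.3 F [-0.7 -0.  -0.3]
```

View pics/w2.png

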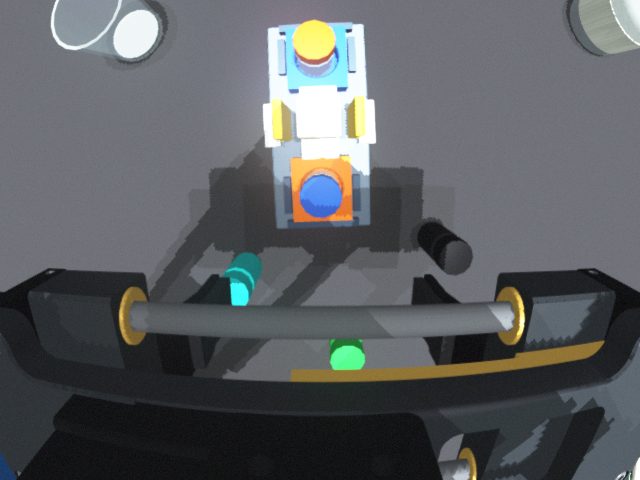

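The close view shows the blue cap centred at (321,196), the orange cap at (315,40) and the column at (320,120). The turquoise (242,278), black (449,247) and green vials are clear of the jaws' path.

```bash
cat > m.py <<'E'
from h import *
im=cv2.imread('pics/w2.png');hsv=cv2.cvtColor(im,cv2.COLOR_BGR2HSV)
d=r.snapshot('wrist'); d['s']=r.read_state()
P={k:atz(d,p,z) for k,p,z in [('bc',(321,196),.082),('oc',(315,40),.082),('a',(268,25),.008),('b',(276,228),.008),('c',(365,25),.008),('e',(370,227),.008),('col',(320,112),.088),('pinch',(322,117),.072)]}
for k in P: print(k,P[k].round(4))
f=lambda a,b: round(np.degrees(np.arctan2(*(P[a]-P[b])[[1,0]]))-90,2)
print('yaw',f('oc','bc'),f('a','b'),f('c','e'),'mid dock',np.mean([P[k] for k in 'abce'],0).round(4))
E
python3 m.py
```

```text
bc [0.4521 0.1528 0.082 ]
oc [0.521  0.2298 0.082 ]
a [0.5172 0.2854 0.008 ]
b [0.3977 0.153  0.008 ]
c [0.5763 0.2278 0.008 ]
e [0.4573 0.0968 0.008 ]
col [0.4892 0.1921 0.088 ]
pinch [0.4888 0.1899 0.072 ]
yaw -41.84 -42.09 -42.25 mid dock [0.4871 0.1908 0.008 ]
```

Request:
{"op": "play_rows", "data": {"dp": [[0.02,0.001,0.01],[0.037,0.001,0.03],[0.037,0.001,0.06],[0.037,0.001,0.095],[0.037,0.001,0.115]], "dr": [[0,0,-1],[0,0,-2],[0,0,-2],[0,0,-2],[0,0,-2]], "hand": [1,1,1,1,1]}}

```text
clock: 4.85
position: [0.4499, 0.152, 0.042]
orientation: [0.913, 0.407, -0.002, -0.0]
contact_force: [0.5, -0.1, 0.4]
width: 0.0872
```

Request:
{"op": "play_rows", "data": {"dp": [[0,0,0],[0,0,0],[0,0,0],[0,0,0],[0,0,0]], "dr": [[0,0,0],[0,0,0],[0,0,0],[0,0,0],[0,0,0]], "hand": [0.5,0.2,0.2,0.2,0.2], "newtons": 12}}

```text
clock: 5.35
position: [0.4525, 0.1522, 0.0458]
orientation: [0.914, 0.407, 0.001, 0.0]
contact_force: [-0.8, -0.0, -0.3]
width: 0.0549
```

```bash
python3 - <<'E'
from h import *
go([.452,.152,.165],-42)
E
```

```text
dp [-0.0003, -0.0, -0.1192] dr [0.08, -0.11, 0.01] | [0.4525 0.1522 0.0458] yaw -41.99 w 0.0549 t 5.35 F [-0.8 -0.  -0.3]
```

Request:
{"op": "play_rows", "data": {"dp": [[0,0,0],[0,0,0],[0,0,0],[0,0,0],[0,0,0]], "dr": [[0,0,0],[0,0,0],[0,0,0],[0,0,0],[0,0,0]], "hand": [0.2,0.2,0.2,0.2,0.2], "newtons": 12}}

```text
clock: 5.85
position: [0.4515, 0.1521, 0.0446]
orientation: [0.914, 0.407, -0.0, -0.0]
contact_force: [-0.7, 0.1, 0.7]
width: 0.0278
```

Request:
{"op": "play_rows", "data": {"dp": [[0,0,-0.005],[0,0,-0.02],[0,0,-0.05],[0,0,-0.085],[0,0,-0.115]], "dr": [[0,0,0],[0,0,0],[0,0,0],[0,0,0],[0,0,0]], "hand": [0.2,0.2,0.2,0.2,0.2]}}

```text
clock: 6.35
position: [0.4515, 0.1521, 0.1613]
orientation: [0.914, 0.407, 0.0, 0.0]
contact_force: [-0.5, 0.5, -1.4]
width: 0.0278
```

```bash
python3 - <<'E'
from h import *
go([.500,-.108,.160],-42)
E
```

```text
dp [-0.1609, 0.21, 0.0013] dr [0.02, -0.02, 0.01] | [0.4515 0.1521 0.1613] yaw -41.99 w 0.0278 t 6.35 F [-0.5  0.5 -1.4]
```

Request:
{"op": "play_rows", "data": {"dp": [[-0.02,0.02,0],[-0.05,0.047,0],[-0.08,0.075,0],[-0.11,0.103,0],[-0.14,0.13,0]], "dr": [[0,0,0],[0,0,0],[0,0,0],[0,0,0],[0,0,0]], "hand": [0.2,0.2,0.2,0.2,0.2]}}

```text
clock: 6.85
position: [0.4543, -0.0405, 0.16]
orientation: [0.913, 0.407, 0.0, 0.0]
contact_force: [-0.0, -0.2, -0.5]
width: 0.0277
```

Request:
{"op": "play_rows", "data": {"dp": [[-0.03,0.028,0],[-0.055,0.053,0],[-0.078,0.074,0],[-0.088,0.083,0],[-0.088,0.083,0]], "dr": [[0,0,0],[0,0,0],[0,0,0],[0,0,0],[0,0,0]], "hand": [0.2,0.2,0.2,0.2,0.2]}}

```text
clock: 7.35
position: [0.4572, -0.1611, 0.1596]
orientation: [0.914, 0.406, -0.0, -0.0]
contact_force: [0.3, 0.5, -1.1]
width: 0.0274
```

```bash
python3 - <<'E'
from h import *
d=look(['park','rack','vial_white_mid'],name='w3',zs={'park':.006,'rack':0,'vial_white_mid':.04})
go([.5036,-.1087,.16],-42)
E
```

```text
park [(0.87, [312.0, 148.0], [0.4985, -0.1053, 0.006])]
rack [(0.97, [336.0, 207.0], [0.4789, -0.1577, 0.0]), (0.36, [351.0, 276.0], [0.4462, -0.2151, 0.0])]
vial_white_mid [(0.73, [353.0, 278.0], [0.4533, -0.2044, 0.04])]
dp [0.0681, 0.0012, -0.0006] dr [-0.04, -0.02, 0.08] | [ 0.4572 -0.1585  0.1594] yaw -41.92 w 0.0275 t 7.55 F [ 0.8  0.4 -0.9]
```

View pics/w3.png

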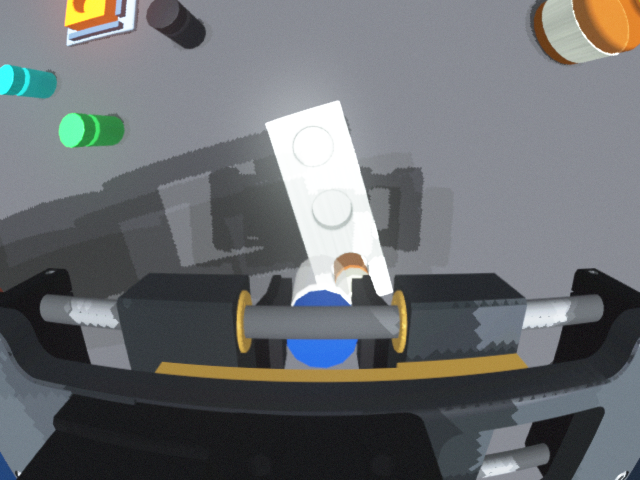

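The rack shows its end well's mouth at (313,146) and the middle well at (332,208). The blue-capped vial hangs upright in the jaws.

```bash
python3 - <<'E'
from h import *
d=snap('wrist')
im=d['frame'].mean(2).astype(np.uint8)
a=atz(d,(313,146),.026);b=atz(d,(332,208),.026);print(a,b,np.linalg.norm(a-b), 'park floor',atz(d,(312,148),.006))
# check held vial axis: cap top centre vs tool axis
go([*a[:2],.16],-42)
E
```

```text
[ 0.49989811 -0.10215925  0.026     ] [ 0.47790116 -0.14938474  0.026     ] 0.05209714434119111 park floor [ 0.49784566 -0.10248307  0.006     ]
dp [0.0704, -0.0059, -0.0005] dr [-0.03, -0.01, 0.11] | [ 0.4573 -0.1585  0.1594] yaw -41.89 w 0.0277 t 7.6 F [-0.2  0.3 -1.6]
```

Request:
{"op": "play_rows", "data": {"dp": [[0.02,-0.002,0],[0.045,-0.004,0.0],[0.0687,-0.0051,0.02],[0.0687,-0.0051,0.06],[0.0687,-0.0051,0.082]], "dr": [[0,0,0],[0,0,0],[0,0,0],[0,0,0],[0,0,0]], "hand": [0.2,0.2,0.2,0.2,0.2]}}

```text
clock: 8.1
position: [0.4985, -0.103, 0.0752]
orientation: [0.913, 0.408, -0.001, -0.001]
contact_force: [-0.5, -0.4, -0.9]
width: 0.0278
```

```bash
python3 - <<'E'
from h import *
d=look(['park','rack'],name='w4',zs={'park':.006,'rack':0})
go([.4995,-.104,.0366],-42)
cv2.imwrite('pics/w4c.png',cv2.resize(d['frame'][140:400,180:470,::-1],None,fx=2,fy=2))
E
```

```text
park [(0.84, [323.0, 259.0], [0.4979, -0.1061, 0.006])]
rack []
dp [0.0009, 0.0014, 0.0395] dr [-0.22, 0.08, 0.1] | [ 0.498  -0.1038  0.0762] yaw -41.9 w 0.0276 t 8.25 F [ 0.3 -0.7 -0.6]
```

View pics/w4c.png

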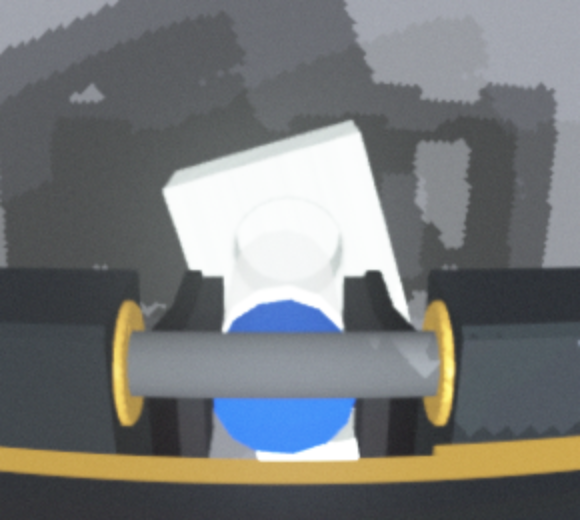

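The crop shows the well rim through the clear vial: top at crop (288,197), sides at 236 and 342.

```bash
python3 - <<'E'
from h import *
d=snap('wrist')
tp,l,rr=[atz(d,(180+a/2,140+b/2),.026) for a,b in[(288,197),(236,250),(342,250)]]
W=Ro.from_quat(d['s']['orientation']).as_matrix()
p=d['s']['position']
for n,q in [('top-16.5',tp-.0165*W[:,0]),('lr',(l+rr)/2)]: print(n,q.round(4),'tool',(W.T@(q-p)).round(4))
print(np.linalg.norm(l-rr),p)
E
```

```text
top-16.5 [ 0.4993 -0.1057  0.026 ] tool [-0.0005  0.0024  0.0501]
lr [ 0.4996 -0.1059  0.026 ] tool [-0.0005  0.0027  0.0501]
0.03198124685717684 [ 0.49803588 -0.10380466  0.07615347]
```

Request:
{"op": "play_rows", "data": {"dp": [[0,0.002,0],[0,0.002,0.008],[0,0.002,0.016],[0,0.002,0.022],[0,0.002,0.026]], "dr": [[0,0,0],[0,0,0],[0,0,0],[0,0,0],[0,0,0]], "hand": [0.2,0.2,0.2,0.2,0.2]}}

```text
clock: 8.8
position: [0.5018, -0.1064, 0.0526]
orientation: [0.914, 0.407, 0.001, -0.0]
contact_force: [-2.7, 6.5, 17.8]
width: 0.0276
```

```bash
python3 - <<'E'
from h import *
go([.4995,-.104,.0366],-42);s=r.read_state();print(s['moment'].round(2))
E
```

```text
dp [0.0002, -0.0033, 0.016] dr [0.01, -0.09, -0.02] | [ 0.5018 -0.1064  0.0526] yaw -42.02 w 0.0276 t 8.8 F [-2.7  6.5 17.8]
[ 1.01  0.63 -0.04]
```

Request:
{"op": "play_rows", "data": {"dp": [[0,0,-0.006],[0,0,-0.012],[0,0,-0.012],[0,0,-0.012],[0,0,-0.012]], "dr": [[0,0,0],[0,0,0],[0,0,0],[0,0,0],[0,0,0]], "hand": [0.2,0.2,0.2,0.2,0.2]}}

```text
clock: 9.3
position: [0.5007, -0.1068, 0.0633]
orientation: [0.914, 0.407, -0.0, -0.0]
contact_force: [0.3, -0.2, -1.2]
width: 0.0279
```

```bash
python3 - <<'E'
from h import *
d=snap('wrist')
go([.4995,-.104,.0366],-42);s=r.read_state();print(s['moment'].round(2))
cv2.imwrite('pics/w5c.png',cv2.resize(d['frame'][190:390,230:420,::-1],None,fx=3,fy=3,interpolation=cv2.INTER_CUBIC))
E
```

```text
dp [0.0012, -0.0027, 0.0266] dr [-0.03, 0.01, 0.0] | [ 0.5007 -0.1067  0.0632] yaw -42.0 w 0.0277 t 9.35 F [-0.2 -0.1 -0.6]
[-0.02 -0.01  0.01]
```

View pics/w5c.png

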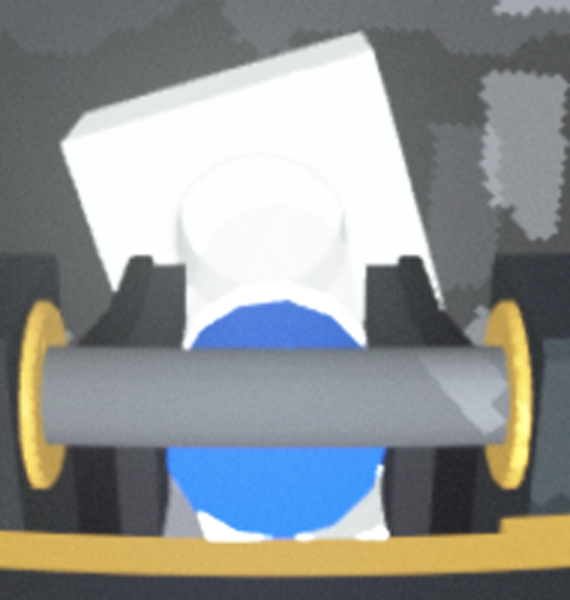

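The crop shows the rim spanning columns 180–345 while the cap is centred at about 276. So the well lies slightly to the left (−y tool) of the vial now. I'll compute the offset.

```bash
python3 - <<'E'
from h import *
d=snap('wrist')
P=lambda a,b,z:atz(d,(230+a/3,190+b/3),z)
W=Ro.from_quat(d['s']['orientation']).as_matrix();p=d['s']['position']
tp,l,rr=P(262,155,.026),P(180,225,.026),P(345,225,.026)
for n,q in [('top-16.5',tp-.0165*W[:,0]),('lr',(l+rr)/2)]: print(n,q.round(4),'tool',(W.T@(q-p)).round(4))
zc=p[2]-.0306+.068
l,rr,bt=P(166,445,zc),P(386,460,zc),P(276,538,zc)
for n,q in [('cap bottom edge+14',bt+.014*W[:,0]),('caplr',(l+rr)/2)]: print(n,'tool',(W.T@(q-p)).round(4),np.linalg.norm(l-rr))
print(p)
E
```

```text
top-16.5 [ 0.5002 -0.1051  0.026 ] tool [ 0.0009 -0.0014  0.0372]
lr [ 0.5022 -0.103   0.026 ] tool [ 0.0038 -0.0014  0.0372]
cap bottom edge+14 tool [-0.002   0.0011 -0.0374] 0.028366864067043
caplr tool [-0.0027  0.0012 -0.0374] 0.028366864067043
[ 0.50067446 -0.10671286  0.06324391]
```

Request:
{"op": "play_rows", "data": {"dp": [[0.002,-0.0025,0],[0.002,-0.0025,0.0],[0.002,-0.0025,0.005],[0.002,-0.0025,0.01],[0.002,-0.0025,0.012]], "dr": [[0,0,0],[0,0,0],[0,0,0],[0,0,0],[0,0,0]], "hand": [0.2,0.2,0.2,0.2,0.2]}}

```text
clock: 9.9
position: [0.4998, -0.1034, 0.0506]
orientation: [0.914, 0.407, -0.0, -0.0]
contact_force: [0.6, 0.3, -0.1]
width: 0.0277
```

It entered the well with no force. I'll lower it fully.

Request:
{"op": "play_rows", "data": {"dp": [[0,0,0.004],[0,0,0.008],[0,0,0.011],[0,0,0.013],[0,0,0.014]], "dr": [[0,0,0],[0,0,0],[0,0,0],[0,0,0],[0,0,0]], "hand": [0.2,0.2,0.2,0.2,0.2]}}

```text
clock: 10.4
position: [0.5003, -0.1036, 0.0373]
orientation: [0.914, 0.407, -0.0, -0.0]
contact_force: [-0.2, 0.5, 0.2]
width: 0.0279
```

Request:
{"op": "play_rows", "data": {"dp": [[0,0,0.001],[0,0,0.0015],[0,0,0.0015],[0,0,0.0015],[0,0,0.0015]], "dr": [[0,0,0],[0,0,0],[0,0,0],[0,0,0],[0,0,0]], "hand": [0.2,0.2,0.5,0.7,0.7]}}

```text
clock: 10.9
position: [0.5006, -0.1037, 0.0362]
orientation: [0.914, 0.407, 0.0, 0.0]
contact_force: [-0.4, -0.2, -0.2]
width: 0.0442
```

Request:
{"op": "play_rows", "data": {"dp": [[0,0,0],[0,0,-0.01],[0,0,-0.04],[0,0,-0.08],[0,0,-0.115]], "dr": [[0,0,0],[0,0,0],[0,0,0],[0,0,0],[0,0,0]], "hand": [1,1,1,1,1]}}

```text
clock: 11.4
position: [0.5005, -0.1036, 0.1533]
orientation: [0.914, 0.407, 0.0, 0.0]
contact_force: [-0.1, -0.3, 0.2]
width: 0.0824
```

```bash
python3 - <<'E'
from h import *
go([.522,.2291,.150],-42)
E
```

```text
dp [0.2617, -0.2066, 0.0033] dr [0.04, -0.01, 0.01] | [ 0.5005 -0.1036  0.1533] yaw -41.99 w 0.0824 t 11.4 F [-0.1 -0.3  0.2]
```

Request:
{"op": "play_rows", "data": {"dp": [[0.03,-0.024,0],[0.068,-0.054,0],[0.106,-0.084,0],[0.144,-0.114,0],[0.182,-0.144,0]], "dr": [[0,0,0],[0,0,0],[0,0,0],[0,0,0],[0,0,0]], "hand": [1,1,1,1,1]}}

```text
clock: 11.9
position: [0.5153, 0.1299, 0.1522]
orientation: [0.914, 0.407, 0.001, 0.0]
contact_force: [1.4, -0.6, 0.9]
width: 0.0869
```

Request:
{"op": "play_rows", "data": {"dp": [[0.035,-0.028,0],[0.06,-0.048,0],[0.077,-0.06,0],[0.0795,-0.0628,0],[0.0795,-0.0628,0]], "dr": [[0,0,0],[0,0,0],[0,0,0],[0,0,0],[0,0,0]], "hand": [1,1,1,1,1]}}

```text
clock: 12.4
position: [0.5215, 0.2295, 0.1515]
orientation: [0.913, 0.407, 0.0, 0.0]
contact_force: [-0.6, -0.0, -0.1]
width: 0.087
```

```bash
python3 - <<'E'
from h import *
go([.5215,.2292,.045],-42)
E
```

```text
dp [-0.0002, 0.0002, 0.1065] dr [0.02, 0.0, 0.1] | [0.5215 0.2295 0.1515] yaw -41.9 w 0.087 t 12.4 F [-0.6 -0.  -0.1]
```

Request:
{"op": "play_rows", "data": {"dp": [[0,0,0.03],[0,0,0.065],[0,0,0.095],[0,0,0.1065],[0,0,0.1065]], "dr": [[0,0,0],[0,0,0],[0,0,0],[0,0,0],[0,0,0]], "hand": [1,0.9,0.7,0.5,0.3]}}

```text
clock: 12.9
position: [0.5202, 0.2276, 0.0429]
orientation: [0.914, 0.406, -0.002, -0.0]
contact_force: [0.3, 0.2, 0.9]
width: 0.0629
```

Request:
{"op": "play_rows", "data": {"dp": [[0,0,0],[0,0,0],[0,0,0],[0,0,0],[0,0,0]], "dr": [[0,0,0],[0,0,0],[0,0,0],[0,0,0],[0,0,0]], "hand": [0.2,0.2,0.2,0.2,0.2]}}

```text
clock: 13.4
position: [0.5223, 0.2294, 0.0455]
orientation: [0.913, 0.407, 0.001, 0.0]
contact_force: [-1.2, -0.1, 2.4]
width: 0.0277
```

Request:
{"op": "play_rows", "data": {"dp": [[0,0,0],[0,0,0],[0,0,-0.005],[0,0,-0.025],[0,0,-0.055]], "dr": [[0,0,0],[0,0,0],[0,0,0],[0,0,0],[0,0,0]], "hand": [0.2,0.2,0.2,0.2,0.2], "newtons": 15}}

```text
clock: 13.9
position: [0.5194, 0.2284, 0.0977]
orientation: [0.914, 0.407, -0.003, -0.0]
contact_force: [0.4, 1.0, -0.5]
width: 0.0274
```

```bash
python3 - <<'E'
from h import *
go([.452,.152,.14],-42)
E
```

```text
dp [-0.1021, 0.0009, -0.0418] dr [-0.16, 0.27, 0.01] | [0.5194 0.2284 0.0977] yaw -41.99 w 0.0274 t 13.9 F [ 0.4  1.  -0.5]
```

Request:
{"op": "play_rows", "data": {"dp": [[0,0,-0.03],[-0.02,0,-0.045],[-0.065,0,-0.045],[-0.11,0,-0.045],[-0.15,0,-0.045]], "dr": [[0,0,0],[0,0,0],[0,0,0],[0,0,0],[0,0,0]], "hand": [0.2,0.2,0.2,0.2,0.2]}}

```text
clock: 14.4
position: [0.4195, 0.1165, 0.1441]
orientation: [0.913, 0.407, -0.001, 0.0]
contact_force: [-0.5, -1.5, 0.9]
width: 0.0276
```

Request:
{"op": "play_rows", "data": {"dp": [[0.002,0,0],[0.002,0,0],[0.002,0,0],[0.002,0,0],[0.002,0,0]], "dr": [[0,0,0],[0,0,0],[0,0,0],[0,0,0],[0,0,0]], "hand": [0.2,0.2,0.2,0.2,0.2]}}

```text
clock: 14.9
position: [0.4231, 0.1196, 0.1445]
orientation: [0.913, 0.407, -0.0, -0.0]
contact_force: [0.1, -0.4, -0.5]
width: 0.0278
```

```bash
python3 - <<'E'
from h import *
d=look(['pinch','seat_blue','seat_orange','vial_orange_mid'],zs={'pinch':.072})
go([.452,.152,.14],-42)
cv2.imwrite('pics/w6c.png',cv2.resize(d['frame'][20:400,170:470,::-1],None,fx=1.5,fy=1.5,interpolation=cv2.INTER_CUBIC))
E
```

```text
pinch [(0.69, [322.0, 109.0], [0.4863, 0.1885, 0.072])]
seat_blue [(0.96, [318.0, 44.0], [0.5176, 0.2269, 0.048])]
seat_orange [(0.77, [318.0, 188.0], [0.4489, 0.1511, 0.048])]
vial_orange_mid [(0.64, [320.0, 307.0], [0.3901, 0.0828, 0.048])]
dp [0.0439, -0.0001, 0.0044] dr [-0.02, 0.02, 0.03] | [0.4227 0.1193 0.1444] yaw -41.97 w 0.0275 t 15.15 F [ 0.5 -0.8 -0.2]
```

View pics/w6c.png

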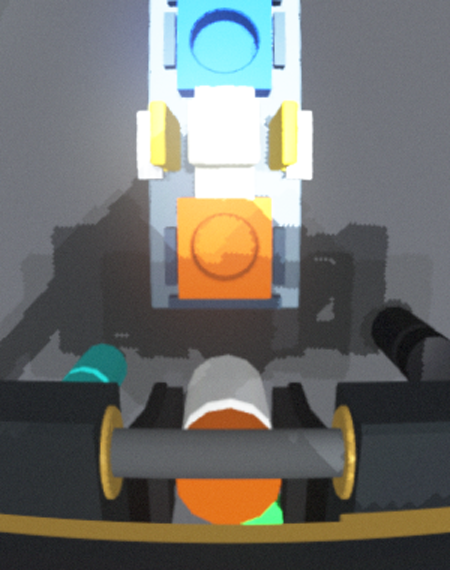

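Both wells are empty. The orange well's mouth is at crop (225,246) and the blue's at (225,40). The orange-capped vial is held upright.

```bash
python3 - <<'E'
from h import *
d=snap('wrist')
P=lambda a,b,z:atz(d,(170+a/1.5,20+b/1.5),z)
W=Ro.from_quat(d['s']['orientation']).as_matrix();p=d['s']['position']
T=lambda q:(W.T@(q-p)).round(4)
for n,a,b in[('or',225,246),('bl',225,40)]: q=P(a,b,.034);print(n,q.round(4),T(q))
print('or ends',T(P(225,213,.034)),T(P(225,279,.034)),T(P(191,246,.034)),T(P(259,246,.034)))
zc=p[2]-.031+.068
print('cap',T(P(228,524,zc))+[.014,0,0],T((P(176,470,zc)+P(281,470,zc))/2));print(p)
E
```

```text
or [0.4508 0.1509 0.034 ] [ 0.0423 -0.0002  0.1104]
bl [0.5196 0.2274 0.034 ] [ 0.1452 -0.0002  0.1104]
or ends [ 0.0585 -0.0002  0.1104] [ 0.0259 -0.0002  0.1104] [ 0.0424 -0.0169  0.1104] [0.0424 0.0165 0.1104]
cap [-0.0022  0.0011 -0.037 ] [ 0.0004  0.0012 -0.037 ]
[0.42266236 0.11927906 0.14439953]
```

Request:
{"op": "play_rows", "data": {"dp": [[0.02,-0.001,0],[0.0435,-0.0012,0.01],[0.0435,-0.0012,0.04],[0.0435,-0.0012,0.065],[0.0435,-0.0012,0.072]], "dr": [[0,0,0],[0,0,0],[0,0,0],[0,0,0],[0,0,0]], "hand": [0.2,0.2,0.2,0.2,0.2]}}

```text
clock: 15.7
position: [0.4485, 0.152, 0.0697]
orientation: [0.913, 0.407, -0.003, -0.001]
contact_force: [0.6, -0.4, -0.3]
width: 0.0277
```

Request:
{"op": "play_rows", "data": {"dp": [[0,0,0.003],[0,0,0.006],[0,0,0.009],[0,0,0.012],[0,0,0.013]], "dr": [[0,0,0],[0,0,0],[0,0,0],[0,0,0],[0,0,0]], "hand": [0.2,0.2,0.2,0.2,0.2]}}

```text
clock: 16.2
position: [0.4511, 0.1523, 0.0599]
orientation: [0.914, 0.407, 0.0, 0.0]
contact_force: [0.7, -0.3, -0.4]
width: 0.0276
```

Inside with no force. I'll lower it to home and release.

Request:
{"op": "play_rows", "data": {"dp": [[0,0,0.004],[0,0,0.008],[0,0,0.011],[0,0,0.013],[0,0,0.0145]], "dr": [[0,0,0],[0,0,0],[0,0,0],[0,0,0],[0,0,0]], "hand": [0.2,0.2,0.2,0.2,0.2]}}

```text
clock: 16.7
position: [0.4509, 0.1525, 0.0453]
orientation: [0.914, 0.407, -0.0, -0.0]
contact_force: [-4.7, 0.7, 12.4]
width: 0.0275
```

Request:
{"op": "play_rows", "data": {"dp": [[0,0,0],[0,0,0],[0,0,0],[0,0,0],[0,0,0]], "dr": [[0,0,0],[0,0,0],[0,0,0],[0,0,0],[0,0,0]], "hand": [0.2,0.5,0.7,0.7,0.7]}}

```text
clock: 17.2
position: [0.4509, 0.1522, 0.045]
orientation: [0.914, 0.407, 0.0, 0.0]
contact_force: [-0.3, -0.2, 0.4]
width: 0.0518
```

Request:
{"op": "play_rows", "data": {"dp": [[0,0,0],[0,0,-0.01],[0,0,-0.04],[0,0,-0.08],[0,0,-0.105]], "dr": [[0,0,0],[0,0,0],[0,0,0],[0,0,0],[0,0,0]], "hand": [1,1,1,1,1]}}

```text
clock: 17.7
position: [0.452, 0.1524, 0.1535]
orientation: [0.914, 0.407, 0.002, 0.0]
contact_force: [0.1, -0.5, 0.5]
width: 0.0852
```

```bash
python3 - <<'E'
from h import *
go([.5003,-.1036,.15],-42)
E
```

```text
dp [-0.158, 0.2072, 0.0036] dr [0.12, -0.16, 0.01] | [0.452  0.1524 0.1535] yaw -41.99 w 0.0852 t 17.7 F [ 0.1 -0.5  0.5]
```

Request:
{"op": "play_rows", "data": {"dp": [[-0.02,0.027,0],[-0.05,0.065,0],[-0.08,0.104,0],[-0.109,0.143,0],[-0.135,0.177,0]], "dr": [[0,0,0],[0,0,0],[0,0,0],[0,0,0],[0,0,0]], "hand": [1,1,1,1,1]}}

```text
clock: 18.2
position: [0.4925, -0.0689, 0.1512]
orientation: [0.914, 0.407, 0.001, 0.001]
contact_force: [0.6, -0.7, -0.5]
width: 0.0873
```

Request:
{"op": "play_rows", "data": {"dp": [[-0.015,0.02,0],[-0.023,0.03,0],[-0.023,0.03,0.01],[-0.023,0.03,0.03],[-0.023,0.03,0.05]], "dr": [[0,0,0],[0,0,0],[0,0,0],[0,0,0],[0,0,0]], "hand": [1,1,1,1,1]}}

```text
clock: 18.7
position: [0.4988, -0.1021, 0.0993]
orientation: [0.913, 0.407, 0.0, -0.0]
contact_force: [-0.0, -0.3, -1.1]
width: 0.0869
```

```bash
python3 - <<'E'
from h import *
d=look(['vial_blue_mid'],zs={'vial_blue_mid':.04})
go([.5003,-.1036,.0365],-42)
E
```

```text
vial_blue_mid [(0.92, [158.0, 99.0], [0.4928, 0.0438, 0.04]), (0.91, [68.0, 224.0], [0.3791, 0.0386, 0.04]), (0.85, [326.0, 262.0], [0.5006, -0.1054, 0.04])]
dp [0.001, 0.0052, 0.06] dr [-0.38, 0.12, 0.1] | [ 0.4961 -0.101   0.0966] yaw -41.9 w 0.0868 t 18.8 F [-0.9 -0.   0.5]
```

Request:
{"op": "play_rows", "data": {"dp": [[0,0.002,0.02],[0,0.002,0.045],[0,0.002,0.06],[0,0.002,0.061],[0,0.002,0.061]], "dr": [[0,0,0],[0,0,0],[0,0,0],[0,0,0],[0,0,0]], "hand": [1,0.9,0.7,0.5,0.3]}}

```text
clock: 19.3
position: [0.5007, -0.1042, 0.0396]
orientation: [0.913, 0.407, 0.0, -0.0]
contact_force: [1.0, 0.3, 0.0]
width: 0.0628
```

Request:
{"op": "play_rows", "data": {"dp": [[0,0,0],[0,0,0],[0,0,0],[0,0,0],[0,0,0]], "dr": [[0,0,0],[0,0,0],[0,0,0],[0,0,0],[0,0,0]], "hand": [0.2,0.2,0.2,0.2,0.2]}}

```text
clock: 19.8
position: [0.5007, -0.1051, 0.0393]
orientation: [0.914, 0.407, 0.0, 0.0]
contact_force: [-0.5, -0.3, 1.6]
width: 0.0276
```

Request:
{"op": "play_rows", "data": {"dp": [[0,0,0],[0,0,-0.01],[0,0,-0.03],[0,0,-0.07],[0,0,-0.11]], "dr": [[0,0,0],[0,0,0],[0,0,0],[0,0,0],[0,0,0]], "hand": [0.2,0.2,0.2,0.2,0.2]}}

```text
clock: 20.3
position: [0.4995, -0.1047, 0.1499]
orientation: [0.914, 0.407, -0.001, -0.001]
contact_force: [1.0, -0.3, -0.1]
width: 0.0276
```

```bash
python3 - <<'E'
from h import *
go([.5215,.2292,.148],-42)
E
```

```text
dp [0.2629, -0.2071, 0.0021] dr [-0.12, 0.05, 0.01] | [ 0.4995 -0.1047  0.1499] yaw -41.99 w 0.0276 t 20.3 F [ 1.  -0.3 -0.1]
```

Request:
{"op": "play_rows", "data": {"dp": [[0.022,-0.022,0],[0.055,-0.055,0],[0.088,-0.087,0],[0.122,-0.12,0],[0.156,-0.153,0]], "dr": [[0,0,0],[0,0,0],[0,0,0],[0,0,0],[0,0,0]], "hand": [0.2,0.2,0.2,0.2,0.2]}}

```text
clock: 20.8
position: [0.4908, 0.1149, 0.1498]
orientation: [0.914, 0.407, 0.0, 0.0]
contact_force: [0.9, 0.4, 0.3]
width: 0.028
```

Request:
{"op": "play_rows", "data": {"dp": [[0.033,-0.032,0],[0.053,-0.05,0],[0.057,-0.054,0],[0.057,-0.054,0],[0.057,-0.054,0]], "dr": [[0,0,0],[0,0,0],[0,0,0],[0,0,0],[0,0,0]], "hand": [0.2,0.2,0.2,0.2,0.2]}}

```text
clock: 21.3
position: [0.4891, 0.1908, 0.1491]
orientation: [0.914, 0.407, -0.0, 0.0]
contact_force: [0.5, 0.1, -0.5]
width: 0.0275
```

```bash
python3 - <<'E'
from h import *
d=look(['seat_blue','vial_blue_mid'],zs={'pinch':.072})
go([.5215,.2292,.148],-42)
cv2.imwrite('pics/w7c.png',cv2.resize(d['frame'][20:400,170:470,::-1],None,fx=1.5,fy=1.5,interpolation=cv2.INTER_CUBIC))
E
```

```text
seat_blue [(0.78, [319.0, 177.0], [0.5205, 0.227, 0.048])]
vial_blue_mid [(0.75, [324.0, 301.0], [0.4601, 0.1547, 0.048])]
dp [0.0503, -0.0021, 0.0011] dr [0.01, 0.02, -0.09] | [0.4893 0.1905 0.1491] yaw -42.09 w 0.0276 t 21.45 F [-0.3  0.3 -0.4]
```

View pics/w7c.png

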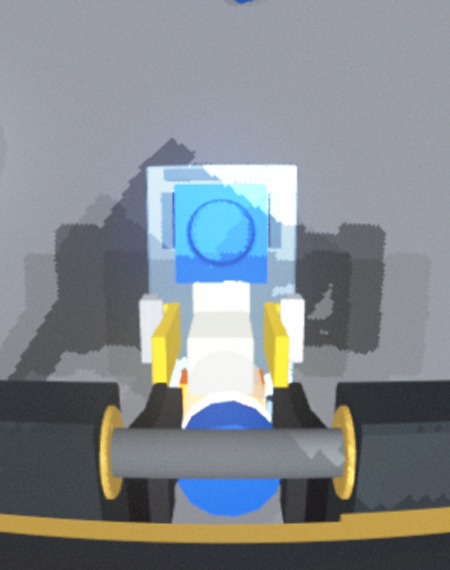

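The blue well's mouth is at crop (221.5,232) and empty. The blue-capped vial is held upright.

```bash
python3 - <<'E'
from h import *
d=snap('wrist')
P=lambda a,b,z:atz(d,(170+a/1.5,20+b/1.5),z)
W=Ro.from_quat(d['s']['orientation']).as_matrix();p=d['s']['position']
T=lambda q:(W.T@(q-p)).round(4)
q=P(221.5,232,.034);print(q.round(4),T(q));print('ends',T(P(221.5,199,.034)),T(P(221.5,266,.034)),T(P(187,232,.034)),T(P(256,232,.034)),p)
E
```

```text
[0.5206 0.228  0.034 ] [ 0.0489 -0.0019  0.1151]
ends [ 0.0654 -0.0019  0.1151] [ 0.0317 -0.002   0.1151] [ 0.0489 -0.0191  0.1151] [0.0489 0.0152 0.1151] [0.48933912 0.19045593 0.14908942]
```

Request:
{"op": "play_rows", "data": {"dp": [[0.025,-0.002,0],[0.05,-0.003,0.01],[0.05,-0.003,0.04],[0.05,-0.003,0.065],[0.05,-0.003,0.073]], "dr": [[0,0,0],[0,0,0],[0,0,0],[0,0,0],[0,0,0]], "hand": [0.2,0.2,0.2,0.2,0.2]}}

```text
clock: 22.0
position: [0.5183, 0.2296, 0.0729]
orientation: [0.914, 0.406, -0.003, -0.0]
contact_force: [-0.9, 0.3, -1.0]
width: 0.0278
```

Request:
{"op": "play_rows", "data": {"dp": [[0,0,0.003],[0,0,0.006],[0,0,0.01],[0,0,0.013],[0,0,0.015]], "dr": [[0,0,0],[0,0,0],[0,0,0],[0,0,0],[0,0,0]], "hand": [0.2,0.2,0.2,0.2,0.2]}}

```text
clock: 22.5
position: [0.5207, 0.231, 0.0615]
orientation: [0.914, 0.407, 0.0, 0.0]
contact_force: [-1.2, 0.4, -0.5]
width: 0.0273
```

Request:
{"op": "play_rows", "data": {"dp": [[0,0,0.004],[0,0,0.008],[0,0,0.011],[0,0,0.013],[0,0,0.0142]], "dr": [[0,0,0],[0,0,0],[0,0,0],[0,0,0],[0,0,0]], "hand": [0.2,0.2,0.2,0.2,0.2]}}

```text
clock: 23.0
position: [0.5204, 0.2313, 0.0472]
orientation: [0.914, 0.407, 0.0, -0.0]
contact_force: [-3.9, 1.0, 9.3]
width: 0.0275
```

Request:
{"op": "play_rows", "data": {"dp": [[0,0,0],[0,0,0],[0,0,0],[0,0,0],[0,0,0]], "dr": [[0,0,0],[0,0,0],[0,0,0],[0,0,0],[0,0,0]], "hand": [0.2,0.5,0.7,0.7,0.7]}}

```text
clock: 23.5
position: [0.5203, 0.2309, 0.0467]
orientation: [0.914, 0.407, -0.0, 0.0]
contact_force: [0.3, 0.0, 0.7]
width: 0.0519
```

Request:
{"op": "play_rows", "data": {"dp": [[0,0,0],[0,0,-0.01],[0,0,-0.04],[-0.04,0,-0.08],[-0.085,0,-0.105]], "dr": [[0,0,0],[0,0,0],[0,0,0],[0,0,0],[0,0,0]], "hand": [1,1,1,1,1]}}

```text
clock: 24.0
position: [0.4689, 0.1729, 0.1506]
orientation: [0.913, 0.407, 0.001, 0.0]
contact_force: [0.1, -0.7, 1.8]
width: 0.0853
```

Request:
{"op": "play_rows", "data": {"dp": [[-0.03,0,0],[-0.03,0,0],[-0.03,0,0],[-0.03,0,0],[-0.03,0,0]], "dr": [[0,0,0],[0,0,0],[0,0,0],[0,0,0],[0,0,0]], "hand": [1,1,1,1,1]}}

```text
clock: 24.5
position: [0.4483, 0.151, 0.1477]
orientation: [0.913, 0.407, -0.0, -0.0]
contact_force: [-0.7, -0.0, -0.4]
width: 0.0871
```

```bash
python3 - <<'E'
from h import *
d=look(['pinch','vial_blue_mid','vial_orange_mid'],zs={'pinch':.072})
go([.4875,.1905,.150],-42)
cv2.imwrite('pics/w8c.png',cv2.resize(d['frame'][20:400,170:470,::-1],None,fx=1.5,fy=1.5,interpolation=cv2.INTER_CUBIC))
E
```

```text
pinch [(0.58, [326.0, 174.0], [0.4858, 0.1871, 0.072])]
vial_blue_mid [(0.83, [320.0, 95.0], [0.5194, 0.2302, 0.048]), (0.78, [341.0, 380.0], [0.3804, 0.0495, 0.048]), (0.71, [442.0, 299.0], [0.4899, 0.0524, 0.048])]
vial_orange_mid [(0.96, [322.0, 244.0], [0.4486, 0.1499, 0.048])]
dp [0.056, 0.0029, -0.0026] dr [-0.03, 0.04, 0.04] | [0.4479 0.1508 0.1474] yaw -41.96 w 0.087 t 24.7 F [ 0.2 -0.4 -0.3]
```

View pics/w8c.png

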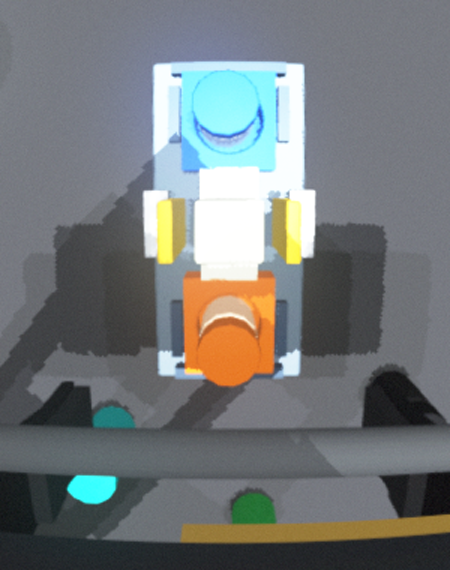

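Blue cap at crop (226,105) is in the blue block, orange cap at (230,345) in the orange block, column top at (229,232). Now I compute the pinch offset.

```bash
python3 - <<'E'
from h import *
d=snap('wrist')
P=lambda a,b,z:atz(d,(170+a/1.5,20+b/1.5),z)
W=Ro.from_quat(d['s']['orientation']).as_matrix();p=d['s']['position']
T=lambda q:(W.T@(q-p)).round(4)
print('col',T(P(229.5,232,.088)),'w',T(P(195,232,.088)),T(P(264,232,.088)),T(P(230,199,.088)),T(P(230,265,.088)))
print('caps',T(P(227,104,.082)),T(P(230,350,.082)),p)
for c in [(.5203,.2309),(.4509,.1523)]: print('released',T(np.array([*c,.05])))
E
```

```text
col [0.0529 0.0018 0.0594] w [ 0.053  -0.0119  0.0594] [0.053  0.0155 0.0594] [0.0661 0.002  0.0594] [0.0396 0.002  0.0594]
caps [0.1052 0.0008 0.0654] [0.0024 0.0021 0.0654] [0.44794119 0.15079252 0.14744815]
released [0.108  0.0003 0.0974]
released [0.0032 0.0012 0.0974]
```

Request:
{"op": "play_rows", "data": {"dp": [[0.025,0.001,0],[0.054,0.001,0.01],[0.054,0.001,0.045],[0.054,0.001,0.075],[0.054,0.001,0.093]], "dr": [[0,0,-0.5],[0,0,-0.5],[0,0,-0.5],[0,0,-0.5],[0,0,-0.5]], "hand": [1,1,1,1,1]}}

```text
clock: 25.25
position: [0.4832, 0.1899, 0.052]
orientation: [0.912, 0.411, -0.002, -0.0]
contact_force: [-0.4, -0.9, 0.4]
width: 0.0871
```

Request:
{"op": "play_rows", "data": {"dp": [[0,0,0.0],[0,0,0],[0,0,0],[0,0,0],[0,0,0]], "dr": [[0,0,0],[0,0,0],[0,0,0],[0,0,0],[0,0,0]], "hand": [0.8,0.75,0.7,0.7,0.7]}}

```text
clock: 25.75
position: [0.4857, 0.1901, 0.0561]
orientation: [0.912, 0.411, 0.001, 0.0]
contact_force: [-0.5, 0.0, 0.5]
width: 0.0621
```

Request:
{"op": "play_rows", "data": {"dp": [[0,0,0.0],[0,0,0],[0,0,0],[0,0,0],[0,0,0]], "dr": [[0,0,0],[0,0,0],[0,0,0],[0,0,0],[0,0,0]], "hand": [0.65,0.6,0.5,0.4,0.4], "newtons": 35}}

```text
clock: 26.25
position: [0.4848, 0.1904, 0.0554]
orientation: [0.912, 0.411, 0.0, -0.0]
contact_force: [-2.3, 1.3, 6.7]
width: 0.0398
```

```bash
python3 - <<'E'
from h import *
go([.4875,.1905,.153],-42)
E
```

```text
dp [0.0019, 0.0019, -0.0976] dr [-0.03, -0.03, 0.5] | [0.4848 0.1904 0.0554] yaw -41.5 w 0.0398 t 26.25 F [-2.3  1.3  6.7]
```

The opening reads 39.8 mm, less than the 44 mm expected, so I'll look before lifting.

Request:
{"op": "play_rows", "data": {"dp": [[0,0,0.0],[0,0,0],[0,0,0],[0,0,0],[0,0,0]], "dr": [[0,0,0],[0,0,0],[0,0,0],[0,0,0],[0,0,0]], "hand": [0.4,0.4,0.4,0.4,0.4], "newtons": 35}}

```text
clock: 26.75
position: [0.4848, 0.1903, 0.0554]
orientation: [0.912, 0.411, 0.0, -0.0]
contact_force: [-2.9, 0.7, 5.9]
width: 0.0396
```

```bash
python3 - <<'E'
from h import *
d=snap('wrist');e=snap('scene')
go([.4875,.1905,.153],-42);print(r.read_state()['moment'].round(2))
a=cv2.resize(d['frame'][190:400,210:430],(440,420),interpolation=cv2.INTER_CUBIC)
b=cv2.resize(e['frame'][125:235,320:440],(458,420),interpolation=cv2.INTER_CUBIC)
cv2.imwrite('pics/w9.png',cv2.resize(np.hstack([a,b])[:,:,::-1],(798,374)))
E
```

```text
dp [0.0019, 0.0019, -0.0976] dr [-0.03, -0.03, 0.51] | [0.4848 0.1904 0.0554] yaw -41.49 w 0.04 t 26.85 F [-2.7  1.2  5.3]
[ 0.17  0.36 -0.08]
```

View pics/w9.png

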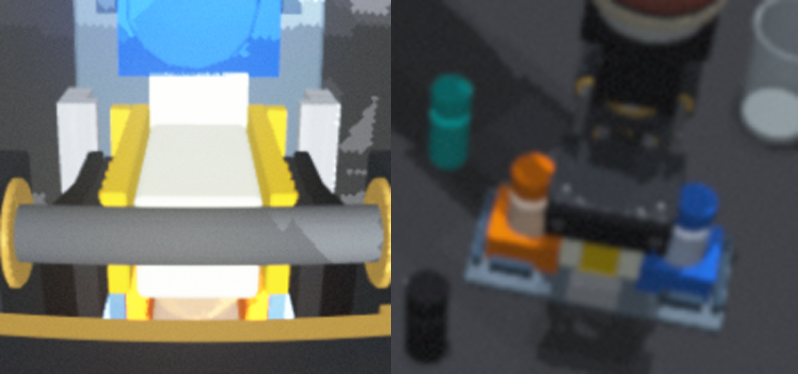

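The left half shows both yellow catches flush against the column. In the scene crop the orange cap is over the orange block and the blue cap over the blue block, both upright. I'll lift gently.

Request:
{"op": "play_rows", "data": {"dp": [[0,0,-0.001],[0,0,-0.003],[0,0,-0.006],[0,0,-0.009],[0,0,-0.012]], "dr": [[0,0,0],[0,0,0],[0,0,0],[0,0,0],[0,0,0]], "hand": [0.4,0.4,0.4,0.4,0.4], "newtons": 35}}

```text
clock: 27.35
position: [0.4845, 0.1898, 0.0668]
orientation: [0.912, 0.411, -0.0, -0.0]
contact_force: [0.3, 0.4, -4.1]
width: 0.0398
```

Request:
{"op": "play_rows", "data": {"dp": [[0,0,-0.005],[0,0,-0.012],[0,0,-0.02],[0,0,-0.029],[0,0,-0.038]], "dr": [[0,0,0],[0,0,0],[0,0,0],[0,0,0],[0,0,0]], "hand": [0.4,0.4,0.4,0.4,0.4]}}

```text
clock: 27.85
position: [0.485, 0.19, 0.1059]
orientation: [0.912, 0.411, 0.0, 0.0]
contact_force: [0.3, 0.5, -4.4]
width: 0.0397
```

Request:
{"op": "play_rows", "data": {"dp": [[0,0,-0.01],[0,0,-0.02],[0,0,-0.03],[0,0,-0.04],[0,0,-0.046]], "dr": [[0,0,0],[0,0,0],[0,0,0],[0,0,0],[0,0,0]], "hand": [0.4,0.4,0.4,0.4,0.4]}}

```text
clock: 28.35
position: [0.4853, 0.1901, 0.1522]
orientation: [0.912, 0.411, 0.001, 0.0]
contact_force: [0.6, 0.4, -4.6]
width: 0.0395
```

Request:
{"op": "play_rows", "data": {"dp": [[0,0,-0.003],[0,0,-0.004],[0,0,-0.004],[0,0,-0.004],[0,0,-0.004]], "dr": [[0,0,0],[0,0,0],[0,0,0],[0,0,0],[0,0,0]], "hand": [0.4,0.4,0.4,0.4,0.4]}}

```text
clock: 28.85
position: [0.4844, 0.1898, 0.1543]
orientation: [0.912, 0.411, -0.0, -0.0]
contact_force: [-1.5, -0.2, -4.2]
width: 0.0395
```

```bash
python3 - <<'E'
from h import *
d=snap('wrist');e=snap('scene')
go([.4848,.19,.1554],-42);s=r.read_state();print(s['moment'].round(2),np.abs(s['qvel']).max())
a=cv2.resize(d['frame'][150:400,190:450],(437,420),interpolation=cv2.INTER_CUBIC)
b=cv2.resize(e['frame'][90:240,310:460],(420,420),interpolation=cv2.INTER_CUBIC)
cv2.imwrite('pics/w10.png',cv2.resize(np.hstack([a,b])[:,:,::-1],(798,391)))
E
```

```text
dp [0.0002, 0.0001, -0.0009] dr [-0.02, 0.03, 0.51] | [0.4846 0.1899 0.1545] yaw -41.49 w 0.0401 t 28.95 F [ 0.1 -0.2 -3.6]
[ 0.01 -0.13  0.03] 0.0021844610726005366
```

View pics/w10.png

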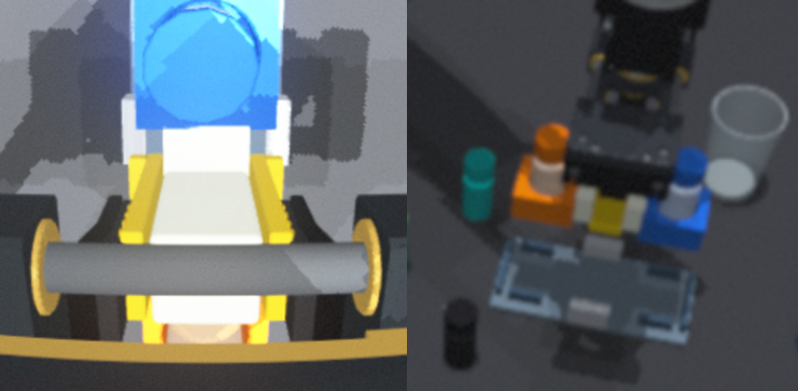

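The cassette is out of the dock, level, and held by its catches. The orange vial stands in the orange block and the blue vial in the blue one. I'm handing it in.

```bash
python3 - <<'E'
from h import *
print(r.close_job())
E
```

```text
the job is handed in; nothing more can be done
None
```

The vials are swapped and the job is handed in, with the cassette held by its pinched catches about 99 mm above its docked height. I parked the blue-capped vial in the rack's free end well, moved the orange-capped one to the orange well, then put the blue-capped one in the blue well. It finished at about 29 s of the 72 s allowed.

**Last checks:**
- **Hold:** the pictures show both catches flush against the column, both vials upright in their own colour's block, and the empty dock below. Tool tilt was under 0.1° and the arm was still. The load was a steady 4 N or so, though a cassette with two vials should weigh nearer 3–5 N, so this only roughly confirms it.
- **Seating:** both vials met the well floor at the expected height, with 9–12 N of contact, before I released them.

**What did not go as expected:**
- **Rack rim:** my first try at parking the blue vial touched the rim with about 18 N. I backed off, moved over about 3 mm, and it then went in freely.
- **Pinch width:** the finger opening read about 40 mm at 35 N, not the stated 44 mm. I put this down to the fingers or pads giving under load, because the catches looked fully in and the latch let go.
- **Other objects:** I did not measure the bystanders again at the end. The final scene crop showed only the turquoise and black vials and the beaker, all still standing.

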